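# Hold the new battery in against its sprung contacts while it is screwed in

### The arm

A 6-joint arm with a two-finger parallel gripper is mounted at the origin on a cart in front of the work surface, level with it; the furniture and walls round the work are solid. World frame = base frame: x ahead of the robot, y to its left, z up, the work surface at z = 0. Lengths are in mm, angles in degrees, forces in N, time in s.
With the tool pointing down it reaches from about 325 to 925 mm from the base axis. Payload 3.1 kg.
Tool frame: the origin (TCP) lies at the very end of the fingers, on their centre line; the grasp point (between the pads) lies grasp_offset behind it (grasp_offset is the distance from the TCP to the grasp point, in mm); z points along the fingers, y is the line along which they close (so a half turn about z gives the same grasp; the last joint's range is limited). The gripper opens to 85 mm and grips with 20 to 120 N. Pads are 22 mm wide; open, the fingers measure 114 mm over their backs; the gripper's body (76 mm by 85 mm) begins 54 mm behind the grasp point. The pads swing forward as they close: fully open they stand 13 mm farther back than shut.
Start: joints at [-74.381, 12.427, 92.441, -0, 75.132, -6.429], TCP at [234.63, -579.3, 231.3] pointing down, gripper open.
Joint ranges: [-157.48, 157.48], [-44.54, 120.13], [17.64, 146.25], [-64.5, 244.5], [7.68, 150.69], [-147.95, 147.95]. Speed limits (degrees/s): [159.86, 159.86, 180, 180, 180, 180].

### API

Orientations are given as [roll, pitch, yaw] about the fixed x, y, z axes, in that order (R = Rz(yaw) Ry(pitch) Rx(roll)).
In Python, from station import * gives the robot as it stands. Calls block until the motion is done:
- goto(position, orientation): joint-space move of the TCP to a pose.
- move_l(position, attitude=None, speed=150): straight line of the TCP; attitude=None keeps the orientation; speed is the mean speed in mm/s.
- move_j(angles): joint-space move.
- grip(opening, squeeze=None): finger opening in mm; squeeze is the grip in N (None keeps the last); returns when the fingers have stopped.
- wait(seconds).
- solve_ik(position, orientation): joint angles nearest the present ones, or None.
- get_obs(): the state.
- get_image(name): name is "side" or "top"; returns the picture (480x640x3 uint8, red, green, blue); there is no depth.
- get_calibration(name): a dict with "fx", "fy", "cx", "cy" (pixels), "R" (3x3) and "t" (3): a world point X has camera coordinates R X + t. Camera axes: x right, y down, z forward; pixel columns grow to the right and rows downward; lengths in mm; the calibration is good to about 2 mm. A picture is of the moment at which its call begins. get_calibration takes no time and is no camera call.
A pose or a line that the arm cannot do raises Unreachable and nothing moves.
- sign_off(): hands the job in; it is judged then, once.
Trained networks look in the newest picture that a camera, given by its name, has taken for a name from the list of things; names that differ only in an ending like _2 or _b are one class to them, and where a whole thing is asked for, a point or a joint stands for the part that bears it (a point fixed in the world has none). Each returns a list of dicts, best first, with "score" (0 to 1); they miss things now and then, are a little off and sometimes report something else, mostly with a low value. They report only what shows in the picture. A call takes as long as a camera call.
- spot_in(name, camera): "extent" ([centre column, centre row, width, height] in pixels, round what is visible of it).
- regions_of(name, camera): "region" (480x640 bool, what is visible of it) and "extent" ([centre column, centre row, width, height] in pixels, round what is visible of it).
The state is a dict: "t": time; "joint_pos": joint angles; "qvel": joint speeds; "effort": joint torques, N m; "tcp_pos": TCP position; "ee_rot": TCP orientation; "wrist_force": force on the tool from outside, world axes, zero at the start; "moment": the same for the moment, N m; "grip_width": finger opening in mm; "grip_force": force on a finger pad.
Only numpy, scipy, OpenCV 4.12 (cv2) and the standard library are available. Lean on these libraries where they do the work, as an engineer would, in place of code of your own. Each camera call takes 0.05 s, during which the arm holds its last target. There are 200 camera calls.

### The job

The old battery of the opened data logger has swollen; fit the new one, the flat-sided grey slab without the bulging top: slide it, contact end first, straight into the logger's battery guides. Press it against the sprung contact block until its tail end is about 5 mm clear of the two brass screw points in the tray, with a steady push of about 10 newtons (never over 15, the contacts must not bottom out), keep that up for at least two seconds and finish while still holding it pressed in with the gripper, so that a colleague can screw the retaining bracket on behind it. Keep off the logger's circuit board and leave the old battery, the bracket and everything else on the desk where it lies.

Things in the scene. Friction and masses are not known exactly. Their poses are not given: they have to be found in the camera images.
- battery: the new battery: flat-sided grey slab 150 (x) x 46 (y) x 28 (z) mm, edges rounded 4 mm, about 0.32 kg, lying flat at the start; blank pale label on top, black ribbed cap at its tail (-x), two brass pads on its nose end (+x). Origin: centre of its underside, x towards the nose, z up. Best gripped across its 46 mm width, 55 mm from the tail: that part stays outside the guides
- battery_nose (a point): centre of the battery's contact end face (75 mm from the middle, 14 mm above the underside); axes as the battery
- battery_tail (a point): centre of the battery's tail end face; axes as the battery
- chassis: the opened data logger, fixed to the desk: aluminium tray 215 (x) x 200 (y) x 3 mm, open towards -x; +x is the way the battery slides in, roughly away from the robot. Origin: underside, at desk height, 105 mm before the rear wall's outer face. Side walls 34 mm high (10 mm in the front half), rear wall 42 mm. The battery bay runs along x at y = -45 mm, the circuit board is beside it at y > 0
- bay (a point): mouth of the battery guides on the bay's centre line at the height of the two white runners that carry the battery (9 mm above the desk); x points into the bay, z up. From here to x = +92 mm two steel C guides stand left and right, 49 mm clear between them, 31 mm clear from the runners to their lips; open on top in the middle. A flared lead-in begins at x = -15 mm; nothing stands higher than 48 mm
- contact_block (a joint): travel of the black sprung contact block (face 44 x 26 mm, two brass contacts) at the inner end of the bay: 0 when free (face 56 mm inside the guides' mouth), grows as the battery pushes it in, hard end at 0.014 m. Springs push back with 3.6 N at 0 plus 0.9 N per mm (6.75 N at 3.5 mm, 9.9 N at 7 mm, 13.5 N at 11 mm) and push the battery out if it is let go
- contact_face (a point): centre of the contact block's face that the battery's nose meets, 14.5 mm above the runners; moves with the block; axes as the chassis
- board: the logger's green circuit board with parts on it, 112 x 68 mm, fixed on pillars in the chassis beside the bay, its near edge 65 mm from the bay's centre line, its top up to 32 mm above the desk; not to be touched. Origin: middle of its underside, 12 mm above the desk
- old_battery: the old battery, of the same length, width and grey plastic, but with a clearly bulging top (43 mm high in the middle, no label); lies near the new one, the two swap places. Leave it. Origin at the centre of its underside, x along its length
- bracket: small steel L bracket, 46 mm wide, 24 mm high, lying on the desk just left of the logger for the colleague; leave it. Origin at the middle of its foot's underside
- screwdriver: screwdriver with red and black handle, 142 mm long, 21 mm thick, lying on the desk between the robot, the logger and the batteries; leave it
- meter: blue multimeter, 206 x 96 x 62 mm, lying to the right of the logger; leave it
- solder: solder spool, 60 mm diameter, 43 mm high, standing to the right of the logger; leave it
- tape: roll of orange tape, 68 mm diameter, 29 mm high, right of the logger near the oscilloscope; leave it
- flux: flux jar with green lid, 41 mm diameter, 29 mm high, behind on the left; leave it
- alcohol: white dispenser bottle with red cap, 53 mm diameter, 146 mm high, behind on the left; leave it
- screw_points (a point): middle between the two brass screw points (11 mm wide, 16 mm either side of here) for the bracket in the tray, 97.5 mm before the guides' mouth, 3 mm above the desk; axes as the chassis. The runners begin 9 mm inward. From here to the lead-in nothing is higher than 10 mm within 50 mm of the centre line. Pressed in properly, the tail end stands about 10 mm (7 to 14) inward of here

How it is judged:
By the outcome, as a careful person would: the job done as asked, in the order asked, and still so for the second after the job is handed in, while the arm keeps its last pose, push and grip.
It also fails if it takes over 51 s, if anything falls off the work surface, if the arm or the gripper's body presses on something with over 40 N, if the wrist force passes 120 N, or if a joint passes its speed limit or range.

## Working session

There is one attempt and no reset: what is moved stays moved. The work goes in short steps, each a Python script; the robot and the scene stay as the last script left them, time stands still between calls to the robot, and variables do not carry over. Pictures are saved under pics/ and viewed, at most 10 in all, crops included, and the job is handed in when it is done.

```bash
mkdir -p pics; ls
python3 - <<'E'
from station import *
import cv2, numpy as np
o=get_obs(); print(o, globals().get('grasp_offset'))
for c in("top","side"):
    im=get_image(c); cv2.imwrite(f"pics/{c}0.png",im[:,:,::-1])
    k=get_calibration(c); print(c,k)
    for n in("battery","old_battery","chassis","board","contact_block","bracket","screwdriver"):
        for d in regions_of(n,c)[:2]:
            m=d["region"].astype(np.uint8)
            print(n,round(d["score"],2),np.round(d["extent"],1),cv2.minAreaRect(cv2.findNonZero(m)) if m.any() else None)
E
```

```text
pics
{'t': 0.0, 'joint_pos': array([-7.43834017e+01,  1.24760095e+01,  9.25296379e+01, -1.85645874e-03,
        7.51318367e+01, -6.42863218e+00]), 'qvel': array([ 0.01846987,  0.00833414, -0.0832749 , -0.05094211, -0.09012719,
        0.11185497]), 'effort': array([ 1.75561821e-03, -3.96840084e+01, -3.03853905e+01,  8.89672106e-05,
        9.69354442e-03, -5.33260774e-06]), 'tcp_pos': array([ 234.37478752, -578.50283993,  229.96580559]), 'ee_rot': array([-1.79863180e+02, -1.36115910e-02,  2.20456928e+01]), 'wrist_force': array([-0.22688915,  0.34280851, -0.57294269]), 'moment': array([0.00774479, 0.01295365, 0.03607014]), 'grip_force': 0.0, 'grip_width': 85.63856910041412} 18.700000000000003
top {'fx': 458.1540457874368, 'fy': 458.1540457874368, 'cx': 322.2337380714777, 'cy': 252.79498668076235, 'R': array([[ 2.75208589e-02, -9.99620024e-01,  1.55261611e-03],
       [-9.95492532e-01, -2.75481784e-02, -9.07508445e-02],
       [ 9.07591330e-02,  9.51923438e-04, -9.95872418e-01]]), 't': array([  60.8524951 ,  525.52996868, 1044.92798087])}
battery 0.71 [255.1 279.9  29.1  63.9] ((253.25
[... 1683 characters left out ...]
4), (86.9626235961914, 55.3398551940918), 18.434947967529297)
board 0.62 [322.4 188.1   7.5   2.9] ((319.0, 187.5), (5.0, 6.0), 90.0)
board 0.58 [312.9 216.4  45.1  21.8] ((313.6551818847656, 214.637939453125), (38.4727897644043, 17.20114517211914), 23.198591232299805)
bracket 0.48 [319.  187.9   9.7   9.5] ((319.20001220703125, 187.60000610351562), (5.366562843322754, 4.472135543823242), 26.56505012512207)
screwdriver 0.67 [359.7 296.1  28.2  21.2] ((357.20001220703125, 295.1000061035156), (30.857736587524414, 7.155416965484619), 26.56505012512207)
screwdriver 0.59 [311.6 216.1  41.2  21.9] ((312.9655456542969, 215.08621215820312), (39.73880386352539, 17.64105796813965), 21.801410675048828)
```

Run:
```python
import cv2
a=cv2.imread("pics/top0.png")[170:370,140:480]; cv2.imwrite("pics/t1.png",cv2.resize(a,(800,471),interpolation=cv2.INTER_CUBIC))
a=cv2.imread("pics/side0.png")[150:390,200:440]; cv2.imwrite("pics/s1.png",cv2.resize(a,(600,600),interpolation=cv2.INTER_CUBIC))
```

```text
(no output)
```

View pics/t1.png

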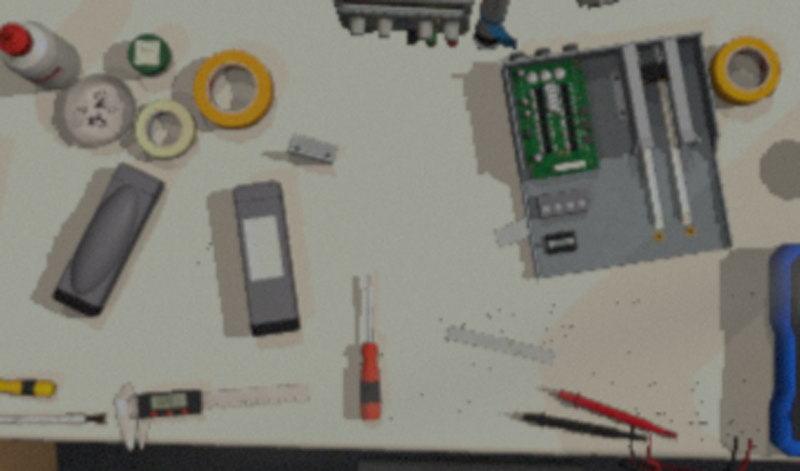

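View pics/s1.png

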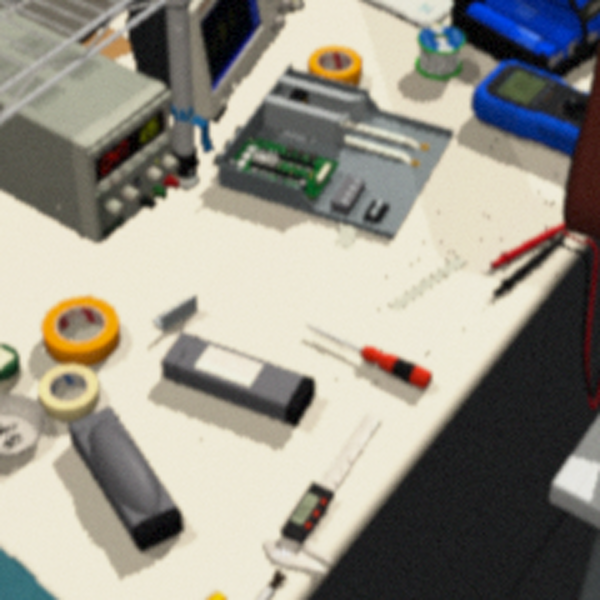

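The top crop shows the new battery with a pale label at crop (265,258), its black tail cap at (275,325), towards the robot. The bulging old battery is at (110,240). The logger is at (615,155), with screw points at (658,236) and (689,231) and the board at (555,120). The side crop agrees. Next I'll fit the poses.

```bash
cat > h.py <<'E'
import numpy as np, cv2
from scipy.optimize import minimize
def proj(k,X):
    c=np.atleast_2d(X)@k["R"].T+k["t"]; return np.c_[k["fx"]*c[:,0]/c[:,2]+k["cx"],k["fy"]*c[:,1]/c[:,2]+k["cy"]]
def ray_z(k,uv,z):
    d=np.array([(uv[0]-k["cx"])/k["fx"],(uv[1]-k["cy"])/k["fy"],1.])@k["R"]; o=-k["R"].T@k["t"]
    return o+d*(z-o[2])/d[2]
def box(x,y,yaw,z0=0,L=150,W=46,H=28,r=1.5):
    c,s=np.cos(np.radians(yaw)),np.sin(np.radians(yaw)); P=[]
    for sx in(-1,1):
        for sy in(-1,1):
            for z in(0,H):
                for ex,ey,ez in((4,1.2,1.2),(1.2,4,1.2),(1.2,1.2,4)):
                    a=sx*(L/2-ex+1.2*(ex<4)*0) ; b=sy*(W/2-ey); P.append([x+c*a-s*b,y+s*a+c*b,z0+(ez if z==0 else H-ez)])
    return np.array(P)
def softmask(k,P,S=4):
    h=cv2.convexHull((proj(k,P)*16*S+8*(S-1)).astype(np.int32)); m=np.zeros((480*S,640*S),np.uint8)
    cv2.fillConvexPoly(m,h,255,shift=4); return cv2.resize(m,(640,480),interpolation=cv2.INTER_AREA)/255.
E
python3 - <<'E'
from station import *
from h import *
ims={}
for c in("top","side"):
    ims[c]=np.mean([get_image(c).astype(float) for _ in range(6)],0); np.save(f"{c}.npy",ims[c])
K={c:get_calibration(c) for c in ims}
ext={"top":(255,280,23,42),"side":(294.5,299,40,28)}
# battery fit: grey level, darkness soft mask
D={}
for c,(u,v,w,h) in ext.items():
    v=int(v);u=int(u); g=ims[c][v-h:v+h,u-w:u+w].mean(2); D[c]=(g,slice(v-h,v+h),slice(u-w,u+w)); print(c,np.percentile(g,[5,15,30,50,80]).round())
def cost(p,only=None):
    s=0
    for c,(g,a,b) in D.items():
        if only and c!=only: continue
        M=np.clip((150-g)/60,0,1); lab=cv2.morphologyEx(M,cv2.MORPH_CLOSE,np.ones((21,21)))if 0 else M
        W=softmask(K[c],box(*p))[a,b]
        # label pixels inside: ignore by eroded interior
        I=cv2.erode(W,np.ones((7,7)))>.5
        s+=((M-W)**2*(~I)).sum()
    return s
p0=ray_z(K["top"],(254,280),20)
for only in("top","side",None):
    r=min((minimize(cost,[p0[0],p0[1],y],args=(only,),method="Nelder-Mead",options=dict(initial_simplex=[[p0[0],p0[1],y],[p0[0]+8,p0[1],y],[p0[0],p0[1]+8,y],[p0[0],p0[1],y+6]])) for y in(0,10)),key=lambda r:r.fun)
    print("battery",only,r.x.round(2),r.fun.round(1))
for c,(a,b,d,e) in dict(top=(175,300,340,460),side=(165,255,280,400)).items():
    f=ims[c][a:b,d:e,::-1]; cv2.imwrite(f"pics/{c}2.png",cv2.resize(f,None,fx=5,fy=5,interpolation=cv2.INTER_CUBIC) if c=="side" else cv2.resize(f,None,fx=4.8,fy=4.8,interpolation=cv2.INTER_CUBIC))
print(get_obs()["t"])
E
```

```text
top [ 80.  89. 115. 143. 153.]
side [ 55. 116. 161. 221. 229.]
battery top [456.84 236.64   9.48] 294.9
battery side [456.56 237.4    9.59] 217.8
battery None [456.95 236.84   9.67] 513.4
1.4[ WARN:0@19.518] global loadsave.cpp:1063 imwrite_ Unsupported depth image for selected encoder is fallbacked to CV_8U.
```

View pics/top2.png

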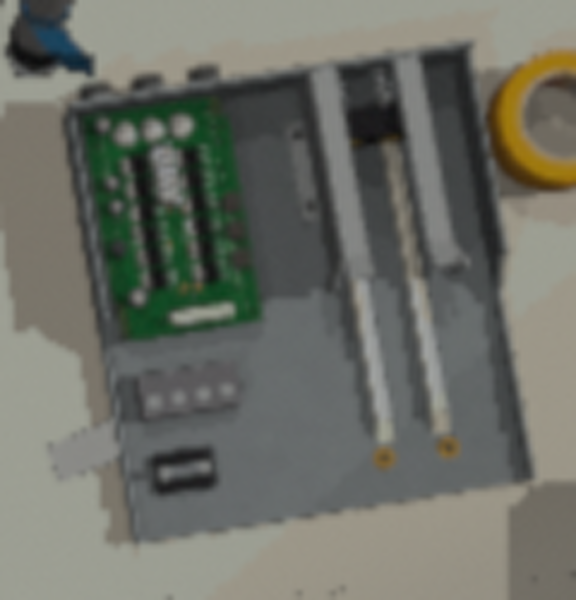

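View pics/side2.png

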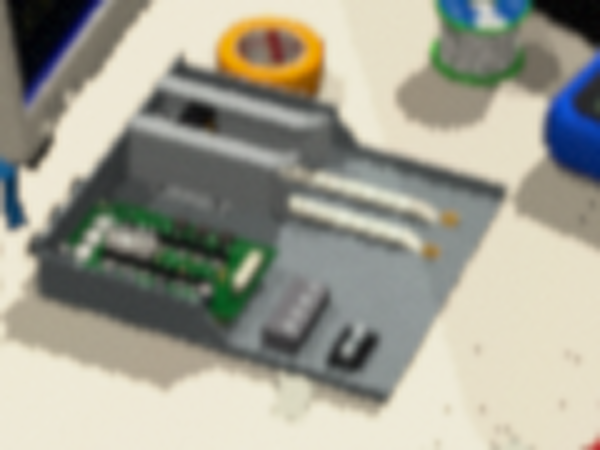

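The top crop shows screw points at (385,458) and (447,447), and runners leading up to the guides from about y=270. The black contact block is at (378,122), and the tray's front corners are at (135,543) and (530,480). In the side crop the screws are at (450,219) and (430,251). Now I'll fit the chassis pose.

Run:
```python
from station import *
from h import *
from scipy.optimize import least_squares
K={c:get_calibration(c) for c in("top","side")}
off=dict(top=(340,175,4.8),side=(280,165,5.))
def px(c,u,v): a,b,s=off[c]; return np.array([a+(u+.5)/s-.5,b+(v+.5)/s-.5])
def cen(c,u,v):
    p=px(c,u,v); im=np.load(c+".npy"); x,y=np.round(p).astype(int); w=im[y-3:y+4,x-3:x+4]; s=w[:,:,0]-w[:,:,2]; s=np.clip(s-s.max()*.35,0,None)
    yy,xx=np.mgrid[y-3:y+4,x-3:x+4]; return np.array([(s*xx).sum(),(s*yy).sum()])/s.sum()
S={("top",1):cen("top",385,458),("top",-1):cen("top",447,447),("side",1):cen("side",430,251),("side",-1):cen("side",450,219)}
print({k:v.round(2) for k,v in S.items()})
for s in(1,-1):
    A=[];b=[]
    for c in K:
        k=K[c];u,v=S[c,s]
        for f,cc,i,w in((k["fx"],k["cx"],0,u),(k["fy"],k["cy"],1,v)):
            A.append(f*k["R"][i]-(w-cc)*k["R"][2]); b.append((w-cc)*k["t"][2]-f*k["t"][i])
    print("tri",s,np.linalg.lstsq(np.array(A),np.array(b),rcond=None)[0].round(1),[ray_z(K[c],S[c,s],5).round(1) for c in K])
obs=[("top",p,px("top",*q),w) for p,q,w in [((-110,100,5),(135,543),.6),((-110,-100,5),(530,480),.6),((105,100,42),(68,112),.6),((105,-100,42),(470,46),.6)]]
obs+=[("side",p,px("side",*q),.6) for p,q in [((-110,-100,8),(505,187)),((-110,100,2),(385,402)),((105,-100,42),(180,55)),((105,100,0),(40,292))]]
def W(p,X): c,s=np.cos(p[2]),np.sin(p[2]); X=np.asarray(X,float); return np.array([p[0]+c*X[0]-s*X[1],p[1]+s*X[0]+c*X[1],X[2]])
def res(p):
    r=[]
    for c,X,q,w in obs: r.append(w*(proj(K[c],W(p,X))[0]-q))
    for (c,s),q in S.items(): r.append(2*(proj(K[c],W(p,(p[3]-97.5,-45+16*s,4.5)))[0]-q))
    return np.concatenate(r)
r=least_squares(res,[650,-150,.15,5]); p=r.x
print("chassis",p[:2].round(1),np.degrees(p[2]).round(2),"m",p[3].round(2)); print(r.fun.round(1).reshape(-1,2).tolist())
print("mouth",W(p,(p[3],-45,9)).round(1),"screws",W(p,(p[3]-97.5,-45,3)).round(1))
# yaw from runner edges: centroid of whiteness along the left/right runner in both views at z=9
for c,segs in dict(top=[((383,430),(363,300)),((440,425),(420,300))],side=[((405,238),(310,205)),((430,212),(320,182))]).items():
    g=np.load(c+".npy").mean(2).astype(np.float32)
    for a,b in segs:
        a,b=px(c,*a),px(c,*b); d=(b-a)/np.linalg.norm(b-a); n=np.array([-d[1],d[0]]); P=[]
        for t in np.linspace(0,1,25):
            o=np.arange(-3.5,3.6,.25); Q=(a+t*(b-a)+o[:,None]*n).astype(np.float32)
            w=cv2.remap(g,Q[:,0],Q[:,1],cv2.INTER_LINEAR).ravel(); w=np.clip(w-(w.min()+.5*(np.ptp(w))),0,None)
            P.append(ray_z(K[c],a+t*(b-a)+n*(w*o).sum()/w.sum(),9))
        P=np.array(P); f=np.polyfit(P[:,0],P[:,1],1); print("runner",c,np.degrees(np.arctan(f[0])).round(2),"y at x=600:",np.polyval(f,600).round(1))
```

```text
{('top', 1): array([419.55, 269.93]), ('top', -1): array([432.99, 267.75]), ('side', 1): array([365.59, 214.74]), ('side', -1): array([369.41, 208.25])}
tri 1 [ 491.2 -156.5    2.8] [array([ 491., -156.,    5.]), array([ 490.1, -154.2,    5. ])]
tri -1 [ 497.3 -188.3    2.8] [array([ 497.1, -187.8,    5. ]), array([ 496.2, -185.8,    5. ])]
chassis [ 570.3 -111.1] 10.88 m 11.11
[[-0.1, 0.6], [0.5, 0.2], [-0.3, -0.7], [0.3, -0.7], [0.5, -0.2], [0.4, 0.1], [0.1, -0.8], [-0.3, 0.7], [-0.2, 0.1], [-0.5, 0.1], [0.1, -0.6], [0.0, -0.5]]
mouth [ 589.7 -153.2    9. ] screws [ 493.9 -171.6    3. ]
runner top 10.22 y at x=600: -138.8
runner top 10.8 y at x=600: -166.5
runner side 10.12 y at x=600: -137.5
runner side 10.43 y at x=600: -165.3
```

```bash
cat >> h.py <<'E'
from station import *
def line(p,att=None,speed=150,tol=.6):
    """straight line, then correct the steady-state error once or twice; returns the commanded position"""
    p=np.array(p,float); cmd=p.copy(); move_l(cmd,att,speed)
    for _ in range(2):
        e=p-get_obs()["tcp_pos"]
        if np.linalg.norm(e)<tol: break
        cmd=cmd+e; move_l(cmd,att,40)
    return cmd
E
python3 - <<'E'
from h import *
yaw=9.6; c,s=np.cos(np.radians(yaw)),np.sin(np.radians(yaw)); g=np.array([456.9-20*c,236.8-20*s])
A=[180,0,yaw]
goto([*g,110],A)
o=get_obs(); print(o["t"],o["tcp_pos"],o["ee_rot"])
line([*g,1.5],A,120)
o=get_obs(); print(o["t"],o["tcp_pos"],o["ee_rot"],o["wrist_force"])
grip(40,80)
o=get_obs(); print(o["t"],o["tcp_pos"],o["ee_rot"],o["wrist_force"],o["grip_width"],o["grip_force"])
np.save("grasp.npy",o["tcp_pos"])
p=o["tcp_pos"].copy(); p[2]=100; move_l(p,None,150)
o=get_obs(); print(o["t"],o["tcp_pos"],o["ee_rot"],o["wrist_force"],o["grip_width"],o["grip_force"])
E
```

```text
4.375 [437.75449829 233.04888099 110.18514106] [ 1.79995928e+02 -3.01403713e-02  9.54731065e+00]
5.6833 [436.81664714 233.38923318   1.45618376] [-1.79987442e+02 -7.04331420e-02  9.60458270e+00] [-0.21566452  0.01986684  0.21838271]
6.1333 [437.0003741  233.27669922   1.36791083] [ 1.79994966e+02 -5.93320023e-02  9.60500334e+00] [-0.14063495 -1.29974188  4.59082484] 44.94928047210787 84.47327256202698
6.9417 [435.44390453 232.75188124  98.4743589 ] [179.97301948   0.18446282   9.59668437] [-0.01226904 -0.48346666 -3.39753094] 44.630119539480255 83.50365400314331
```

```bash
cat >> h.py <<'E'
YAW=10.6; M=np.array([589.8,-154.1]); ZG=1.4
def bay(s,lat=0,zb=9,yaw=None):
    y=np.radians(YAW if yaw is None else yaw); return [M[0]+s*np.cos(y)-lat*np.sin(y),M[1]+s*np.sin(y)+lat*np.cos(y),ZG+zb]
E
python3 - <<'E'
from h import *
A=[180,0,YAW]
goto(bay(-122,zb=75),A)
line(bay(-122,zb=11.2),A,100)
o=get_obs(); print(o["t"],o["tcp_pos"],bay(-122,zb=11.2),o["ee_rot"],o["wrist_force"],o["grip_width"])
ims={c:np.mean([get_image(c).astype(float) for _ in range(5)],0) for c in("top","side")}
for c in ims: np.save(c+"b.npy",ims[c])
a=cv2.resize(ims["top"][180:300,350:470,::-1].astype(np.uint8),(600,600),interpolation=cv2.INTER_CUBIC)
K=get_calibration("top")
# expected outline of battery in red (drawn lightly), bay lines
y=np.radians(YAW); ctr=np.array(o["tcp_pos"][:2])+20*np.array([np.cos(y),np.sin(y)])
def d(P,col):
    q=(proj(K,P)-[350,180]+.5)*5; cv2.polylines(a,[q.astype(np.int32)],False,col,1)
B=lambda L:[[*bay(x,l)[:2],z] for x,l,z in L]
R=lambda L:[[ctr[0]+x*np.cos(y)-l*np.sin(y),ctr[1]+x*np.sin(y)+l*np.cos(y),z] for x,l,z in L]
d(R([(0,23,39),(75,23,39),(75,-23,39),(0,-23,39)]),(0,0,255))
d(B([(0,24.5,40),(92,24.5,40)]),(255,0,0)); d(B([(0,-24.5,40),(92,-24.5,40)]),(255,0,0))
cv2.imwrite("pics/t3.png",a)
E
```

```text
9.5083 [ 469.60945498 -176.64563351   12.76970791] [np.float64(469.8818874037543), np.float64(-176.54206477475185), 12.6] [ 1.79955763e+02 -5.27334358e-02  1.05950484e+01] [-0.53528536  0.65893338 -4.74432844] 44.59954577910019
```

View pics/t3.png

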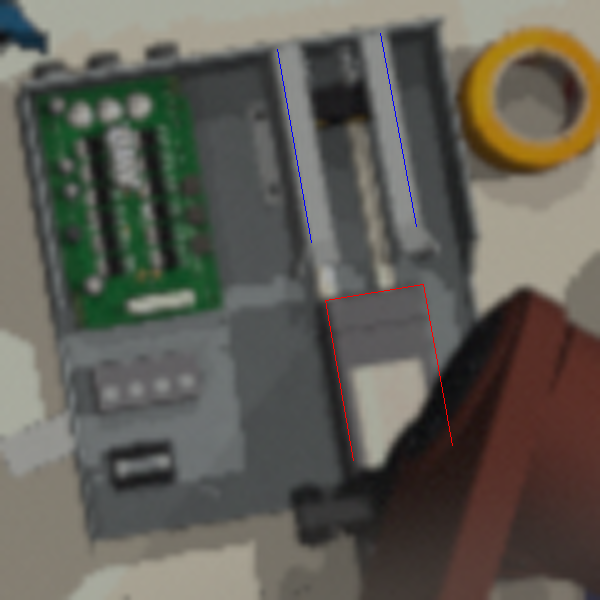

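The drawn battery outline (red) agrees with the picture to about 0.5 px; the nose end is at crop (327–425, 290). Next I'll check the guide centre line using edges at lip height.

Run:
```python
from h import *
K=get_calibration("top"); g=np.mean([np.load("top.npy").mean(2),np.load("topb.npy").mean(2)],0)
for s in range(10,90,10):
    # rectified profile across bay at z=40
    L=np.arange(-40,41,1.); P=proj(K,[[*bay(s,l)[:2],40] for l in L]).astype(np.float32)
    w=np.mean([cv2.remap(g.astype(np.float32),P[:,0],P[:,1]+d,cv2.INTER_LINEAR).ravel() for d in(-.7,0,.7)],0)
    print(s,w[::2].astype(int).tolist())
```

```text
10 [64, 70, 71, 72, 72, 75, 95, 119, 133, 136, 136, 133, 115, 89, 72, 77, 99, 117, 117, 97, 79, 71, 71, 71, 71, 74, 84, 106, 128, 136, 136, 135, 127, 101, 70, 51, 49, 57, 69, 76, 78]
20 [64, 70, 70, 71, 72, 76, 92, 119, 133, 136, 135, 133, 117, 90, 73, 91, 103, 115, 112, 94, 76, 70, 70, 70, 70, 72, 82, 104, 127, 134, 136, 134, 124, 100, 69, 50, 52, 67, 78, 82, 81]
30 [65, 70, 70, 70, 70, 73, 88, 119, 132, 135, 135, 131, 118, 89, 70, 84, 102, 114, 112, 90, 71, 66, 65, 66, 68, 70, 77, 105, 126, 134, 136, 134, 127, 102, 70, 53, 54, 67, 79, 80, 88]
40 [63, 68, 70, 70, 71, 73, 93, 118, 131, 135, 135, 132, 119, 90, 73, 82, 98, 104, 103, 80, 63, 58, 58, 57, 57, 58, 66, 100, 125, 135, 136, 135, 131, 100, 69, 53, 56, 72, 92, 97, 98]
50 [63, 68, 69, 70, 70, 73, 91, 114, 131, 135, 135, 133, 113, 86, 66, 64, 77, 86, 89, 75, 59, 51, 50, 49, 48, 51, 66, 96, 125, 135, 135, 135, 126, 100, 69, 51, 55, 78, 93, 98, 97]
60 [61, 67, 68, 69, 68, 72, 90, 120, 134, 136, 135, 132, 112, 77, 41, 23, 22, 24, 27, 28, 28, 28, 27, 27, 27, 32, 51, 88, 124, 134, 135, 134, 125, 103, 71, 51, 52, 65, 73, 75, 78]
70 [54, 56, 56, 56, 56, 61, 79, 119, 132, 135, 135, 132, 116, 79, 46, 40, 48, 51, 45, 36, 33, 35, 37, 37, 38, 43, 58, 94, 122, 133, 135, 134, 126, 100, 68, 53, 50, 57, 66, 68, 69]
80 [53, 55, 55, 55, 55, 59, 80, 113, 130, 135, 134, 130, 114, 84, 72, 71, 78, 85, 71, 58, 56, 55, 56, 56, 56, 58, 84, 111, 129, 135, 136, 135, 131, 103, 72, 54, 50, 53, 59, 62, 63]
```

Run:
```python
from h import *
K=get_calibration("top"); g=np.load("topb.npy").mean(2).astype(np.float32)
for s in range(-50,-20,4):
    L=np.arange(-32,33,1.); P=proj(K,[[*bay(s,l)[:2],39.4-3] for l in L]).astype(np.float32)
    w=cv2.remap(g,P[:,0],P[:,1],cv2.INTER_LINEAR).ravel(); print(s,w[:16].astype(int).tolist(),w[-16:].astype(int).tolist())
L=np.arange(-60,0,2.); P=proj(K,[[*bay(l,5)[:2],39.4-3] for l in L]).astype(np.float32); print(cv2.remap(g,P[:,0],P[:,1],cv2.INTER_LINEAR).ravel().astype(int).tolist())
```

```text
-50 [108, 108, 108, 108, 107, 107, 107, 107, 107, 104, 101, 98, 96, 94, 93, 91] [90, 89, 84, 77, 68, 58, 48, 42, 37, 38, 42, 47, 56, 64, 69, 74]
-46 [107, 108, 108, 108, 108, 108, 108, 108, 105, 102, 99, 95, 92, 91, 90, 90] [88, 85, 80, 74, 66, 57, 49, 42, 38, 37, 37, 45, 52, 60, 67, 72]
-42 [107, 108, 108, 108, 108, 107, 107, 104, 99, 94, 89, 85, 84, 83, 83, 84] [84, 81, 77, 70, 62, 53, 45, 37, 36, 34, 40, 48, 55, 64, 71, 73]
-38 [107, 107, 107, 108, 108, 107, 107, 105, 103, 101, 98, 96, 94, 92, 91, 91] [89, 88, 85, 77, 68, 58, 48, 43, 39, 40, 45, 50, 57, 63, 67, 70]
-34 [107, 107, 107, 106, 106, 106, 104, 102, 100, 97, 95, 93, 92, 91, 91, 91] [91, 90, 85, 79, 71, 61, 53, 46, 41, 44, 46, 53, 60, 65, 68, 70]
-30 [100, 103, 105, 106, 106, 106, 105, 104, 99, 95, 92, 90, 88, 88, 87, 88] [93, 90, 87, 81, 73, 65, 57, 49, 47, 47, 51, 58, 64, 66, 68, 68]
-26 [91, 96, 100, 103, 105, 105, 105, 102, 98, 94, 91, 87, 85, 83, 82, 82] [107, 112, 115, 113, 112, 104, 96, 86, 78, 71, 69, 68, 69, 70, 73, 77]
-22 [78, 81, 86, 91, 94, 97, 98, 97, 96, 94, 92, 92, 91, 91, 91, 92] [142, 154, 156, 157, 154, 147, 135, 117, 97, 85, 75, 71, 71, 74, 82, 89]
[120, 98, 91, 90, 90, 91, 90, 87, 83, 82, 90, 90, 91, 90, 90, 88, 85, 85, 97, 100, 97, 88, 79, 78, 78, 81, 81, 81, 81, 80]
```

Run:
```python
from h import *
A=[180,0,YAW]; y=np.radians(YAW); u=np.array([np.cos(y),np.sin(y),0]); n=np.array([-np.sin(y),np.cos(y),0])
c=line(bay(-122,-.1,10.4),A,60,.3); wait(.3)
o=get_obs(); f0=o["wrist_force"]; np.save("f0.npy",f0); corr=c-o["tcp_pos"]*0-np.array(bay(-122,-.1,10.4)); print(o["t"],f0,corr)
for s in(-105,-95,-85,-75,-65,-55,-46,-42):
    move_l(np.array(bay(s,-.1,10.4))+corr,A,45)
    o=get_obs(); f=o["wrist_force"]-f0; d=o["tcp_pos"]-np.array(bay(0,0,9))
    print(s,round(o["t"],2),"along %.1f lat %.1f z %.1f"%(f@u,f@n,f[2]),"pos %.1f %.1f %.1f"%(d@u,d@n,d[2]))
    if abs(f@n)>8 or f@u<-6 or abs(f[2])>8: print("stop");break
```

```text
10.5583 [-1.00272565  0.53215187 -4.00578886] [0. 0. 0.]
-105 11.08 along 0.8 lat -0.3 z -0.1 pos -104.7 -0.1 1.4
-95 11.46 along 0.8 lat -0.7 z -0.6 pos -94.6 -0.2 1.5
-85 11.83 along 0.3 lat -1.2 z 0.6 pos -84.6 -0.2 1.5
-75 12.21 along 1.0 lat -0.8 z 0.2 pos -74.6 -0.2 1.5
-65 12.58 along 0.6 lat -0.6 z -0.1 pos -64.6 -0.2 1.5
-55 12.96 along 1.1 lat -1.4 z 0.1 pos -54.6 -0.2 1.5
-46 13.31 along 1.0 lat -0.5 z -0.1 pos -45.6 -0.2 1.5
-42 13.56 along 2.2 lat -0.2 z -0.1 pos -41.7 -0.2 1.5
```

Run:
```python
from h import *
A=[180,0,YAW]; y=np.radians(YAW); u=np.array([np.cos(y),np.sin(y),0]); n=np.array([-np.sin(y),np.cos(y),0]); f0=np.load("f0.npy")
def rep(tag):
    wait(.15); o=get_obs(); f=o["wrist_force"]-f0; d=o["tcp_pos"]-np.array(bay(0,0,9))
    print(tag,round(o["t"],2),"along %.1f lat %.1f z %.1f"%(f@u,f@n,f[2]),"pos %.1f %.1f %.1f"%(d@u,d@n,d[2])); return f
z=10.4
for z in(9.9,9.5,9.2,8.9,8.6,8.3,8.0):
    move_l(bay(-42,-.1,z),A,20)
    if rep(f"z{z}")[2]>2: break
s=-42
while s<-27:
    s+=1; move_l(bay(s,-.1,z),A,20); fa=-(rep(f"s{s}")@u)
    if fa>8: break
print(z,s); np.save("zs.npy",[z,s])
```

```text
z9.9 13.96 along 1.2 lat -1.0 z -1.4 pos -42.1 -0.1 0.9
z9.5 14.36 along 0.5 lat -0.9 z -0.4 pos -42.0 -0.1 0.5
z9.2 14.76 along 1.8 lat -0.3 z -0.1 pos -42.0 -0.1 0.2
z8.9 15.16 along 0.5 lat -2.3 z 1.7 pos -41.9 -0.1 0.0
z8.6 15.56 along -1.8 lat 0.4 z 6.1 pos -41.9 -0.1 0.0
s-41 15.96 along -4.0 lat 0.7 z 9.7 pos -41.2 -0.3 0.0
s-40 16.36 along -4.7 lat -0.1 z 11.3 pos -40.6 -0.3 -0.0
s-39 16.76 along -8.7 lat 0.4 z 12.4 pos -40.7 -0.3 -0.0
8.6 -39
```

Run:
```python
from h import *
A=[180,0,YAW]; y=np.radians(YAW); u=np.array([np.cos(y),np.sin(y),0]); n=np.array([-np.sin(y),np.cos(y),0]); f0=np.load("f0.npy")
def rep(tag):
    wait(.3); fs=[]
    for _ in range(4): wait(.03); fs.append(get_obs()["wrist_force"]-f0)
    o=get_obs(); f=np.mean(fs,0); d=o["tcp_pos"]-np.array(bay(0,0,9))
    print(tag,round(o["t"],2),"along %.1f lat %.1f z %.1f"%(f@u,f@n,f[2]),"pos %.1f %.1f %.1f"%(d@u,d@n,d[2]),"w %.1f"%o["grip_width"]); return f
z=9.0; move_l(bay(-40,-.1,z),A,20); rep("up")
for s in(-39,-38,-37,-36,-35,-34):
    move_l(bay(s,-.1,z),A,20); f=rep(f"s{s}")
    if f[2]>4: z+=.15
    if f[2]<-2: z-=.1
    if -(f@u)>8.3: break
np.save("zs.npy",[z,s])
```

```text
up 17.44 along -4.8 lat -0.4 z 8.6 pos -40.7 -0.3 -0.0 w 44.8
s-39 18.12 along -8.1 lat -1.1 z 10.6 pos -40.6 -0.4 0.0 w 44.8
s-38 18.81 along -8.8 lat -1.2 z 10.3 pos -40.0 -0.3 -0.0 w 44.3
```

```bash
cat > press.py <<'E'
from h import *
import sys
A=[180,0,YAW]; y=np.radians(YAW); u=np.array([np.cos(y),np.sin(y),0]); n=np.array([-np.sin(y),np.cos(y),0]); f0=np.load("f0.npy")
def rep(tag):
    wait(.2); fs=[]
    for _ in range(5): wait(.03); fs.append(get_obs()["wrist_force"]-f0)
    o=get_obs(); f=np.mean(fs,0); d=o["tcp_pos"]-np.array(bay(0,0,9))
    print(tag,round(o["t"],2),"along %.1f lat %.1f z %.1f"%(f@u,f@n,f[2]),"pos %.1f %.1f %.1f"%(d@u,d@n,d[2]),"w %.1f"%o["grip_width"]); return f
E
python3 - <<'E'
from press import *
s=-38
for z in(9.3,9.6,9.9,10.2,10.5):
    move_l(bay(s,-.1,z),A,20); f=rep(f"z{z}")
    if f[2]<2.5: break
for s in(-37,-36):
    move_l(bay(s,-.1,z),A,20); f=rep(f"s{s}")
    if -(f@u)>10: break
np.save("zs.npy",[z,s])
E
```

```text
z9.3 19.43 along -8.2 lat -1.1 z 9.4 pos -40.0 -0.3 -0.0 w 44.4
z9.6 20.04 along -7.0 lat -1.4 z 7.9 pos -39.9 -0.3 0.0 w 44.4
z9.9 20.66 along -6.4 lat -2.2 z 6.1 pos -39.8 -0.2 0.0 w 44.3
z10.2 21.27 along -5.6 lat -2.6 z 4.3 pos -39.8 -0.2 0.0 w 44.6
z10.5 21.89 along -4.8 lat -2.8 z 2.4 pos -39.8 -0.2 0.1 w 45.0
s-37 22.51 along -6.2 lat -2.9 z 3.2 pos -39.1 -0.2 0.1 w 44.6
s-36 23.12 along -7.3 lat -2.7 z 4.2 pos -38.5 -0.2 0.1 w 44.5
```

Run:
```python
from press import *
z=10.9; s=-36
for s in(-35,-34,-33,-32,-31,-30):
    move_l(bay(s,-.1,z),A,20); f=rep(f"s{s}")
    if f[2]>3: z+=.3
    if f[2]<0: z-=.3
    if -(f@u)>9.7: break
np.save("zs.npy",[z,s])
for c in("top","side"):
    im=np.mean([get_image(c).astype(float) for _ in range(4)],0); np.save(c+"c.npy",im)
    print(c,[(round(d["score"],2),np.round(d["extent"],1).tolist()) for d in spot_in("battery",c)[:2]+spot_in("contact_block",c)[:1]+spot_in("screw_points",c)[:1]])
    a,b,d,e=dict(top=(180,300,350,470),side=(165,255,280,400))[c]
    cv2.imwrite(f"pics/{c}4.png",cv2.resize(im[a:b,d:e,::-1].astype(np.uint8),None,fx=5,fy=5,interpolation=cv2.INTER_CUBIC))
```

```text
s-35 23.74 along -6.4 lat -3.1 z 3.1 pos -37.7 -0.2 0.2 w 44.8
s-34 24.36 along -6.6 lat -3.2 z 2.9 pos -37.0 -0.1 0.3 w 44.8
s-33 24.98 along -8.5 lat -3.7 z 3.5 pos -36.4 -0.1 0.3 w 45.0
s-32 25.59 along -8.4 lat -3.7 z 3.3 pos -35.7 -0.1 0.4 w 45.1
s-31 26.21 along -9.0 lat -4.4 z 3.1 pos -35.0 -0.1 0.5 w 44.9
s-30 26.82 along -9.1 lat -4.4 z 2.3 pos -34.4 -0.1 0.6 w 45.0
top [(0.84, [418.9, 219.8, 12.8, 36.8]), (0.4, [417.8, 197.8, 13.6, 6.0]), (0.57, [397.2, 232.9, 84.0, 104.6])]
side [(0.57, [343.4, 199.1, 39.9, 23.2]), (0.95, [332.5, 208.2, 93.4, 73.7])]
```

View pics/top4.png

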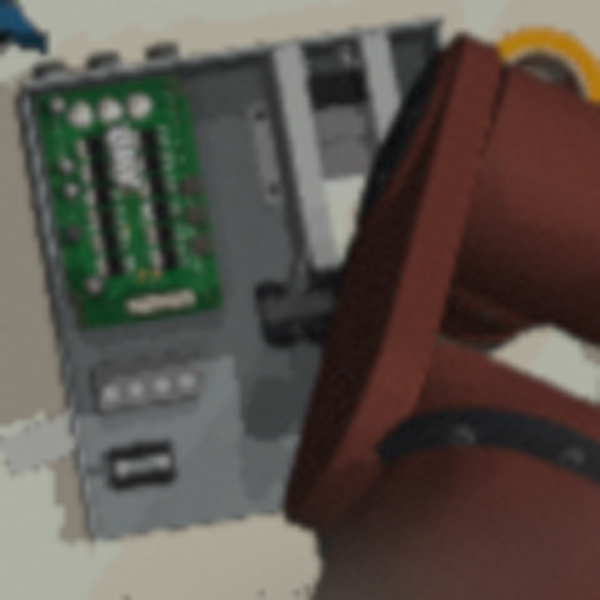

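View pics/side4.png

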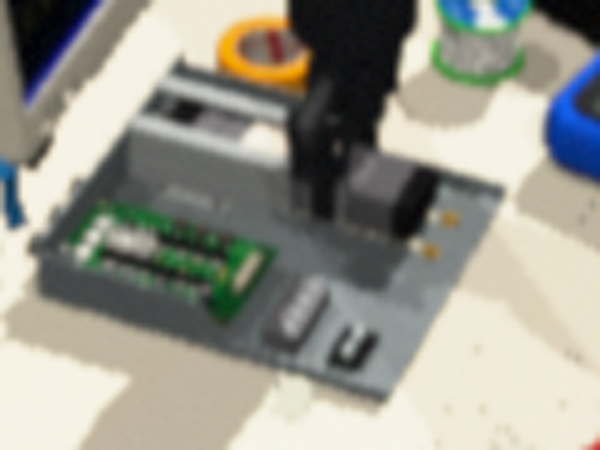

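The top view shows the battery in the guides with its nose on the black block at crop (335,95). The side view shows the black tail cap at about (415,205), standing just inward of the screw points (450,219) and (430,251). I'll put a number on both.

Run:
```python
from press import *
def prof(c,f,S,l,z):
    k=get_calibration(c); g=np.load(f).mean(2).astype(np.float32); P=proj(k,[[*bay(s,l)[:2],z] for s in S]).astype(np.float32)
    return cv2.remap(g,P[:,0],P[:,1],cv2.INTER_LINEAR).ravel().astype(int).tolist()
S=np.arange(46,92,2.)
print(S.tolist()); 
for l in(-6,4,8):
    for f in("top.npy","topc.npy"): print(f,l,prof("top",f,S,l,36))
S=np.arange(-110,-70,1.5); print(S.tolist())
for z,l in((9,0),(9,10),(9,-10),(4,16),(4,-16)): print("side z",z,"lat",l,prof("sidec" [:4],"sidec.npy",S,l,z))
rep("now")
```

```text
[46.0, 48.0, 50.0, 52.0, 54.0, 56.0, 58.0, 60.0, 62.0, 64.0, 66.0, 68.0, 70.0, 72.0, 74.0, 76.0, 78.0, 80.0, 82.0, 84.0, 86.0, 88.0, 90.0]
top.npy -6 [98, 97, 91, 73, 50, 31, 26, 23, 23, 25, 25, 29, 41, 57, 66, 71, 75, 76, 73, 76, 68, 62, 55]
topc.npy -6 [89, 97, 99, 99, 97, 93, 87, 75, 44, 32, 29, 29, 29, 29, 30, 36, 49, 65, 76, 84, 76, 68, 60]
top.npy 4 [55, 54, 52, 42, 24, 20, 23, 26, 26, 28, 27, 27, 32, 42, 51, 54, 54, 54, 54, 51, 44, 37, 41]
topc.npy 4 [91, 93, 97, 98, 98, 99, 95, 84, 62, 35, 29, 29, 30, 29, 30, 35, 46, 55, 59, 57, 50, 42, 47]
top.npy 8 [54, 54, 51, 42, 35, 31, 27, 26, 27, 28, 28, 29, 32, 43, 52, 57, 57, 54, 52, 53, 47, 41, 43]
topc.npy 8 [88, 95, 98, 98, 98, 98, 94, 82, 52, 37, 31, 30, 31, 31, 30, 35, 45, 54, 59, 61, 51, 45, 48]
[-110.0, -108.5, -107.0, -105.5, -104.0, -102.5, -101.0, -99.5, -98.0, -96.5, -95.0, -93.5, -92.0, -90.5, -89.0, -87.5, -86.0, -84.5, -83.0, -81.5, -80.0, -78.5, -77.0, -75.5, -74.0, -72.5, -71.0]
side z 9 lat 0 [128, 127, 126, 126, 126, 126, 125, 126, 126, 129, 134, 136, 138, 121, 102, 76, 50, 33, 19, 13, 10, 10, 11, 12, 13, 14, 16]
side z 9 lat 10 [130, 130, 131, 132, 131, 131, 131, 130, 131, 130, 128, 123, 115, 101, 85, 68, 52, 35, 23, 16, 11, 10, 10, 13, 15, 21, 28]
side z 9 lat -10 [129, 127, 126, 122, 120, 119, 118, 117, 115, 121, 128, 140, 150, 152, 150, 129, 94, 62, 34, 16, 12, 10, 14, 18, 19, 20, 22]
side z 4 lat 16 [129, 129, 129, 129, 128, 124, 120, 114, 112, 115, 121, 134, 147, 157, 165, 155, 145, 117, 91, 73, 54, 49, 47, 48, 50, 55, 62]
side z 4 lat -16 [129, 129, 128, 126, 123, 121, 120, 119, 118, 116, 120, 127, 137, 147, 152, 150, 139, 101, 68, 40, 17, 13, 10, 13, 17, 19, 20]
now 27.89 along -9.5 lat -4.5 z 2.6 pos -34.4 -0.0 0.6 w 44.5
```

Run:
```python
from press import *
z=float(np.load("zs.npy")[0])
move_l(bay(-29.5,-.5,z),A,15); f=rep("a")
if -(f@u)<9.6: move_l(bay(-28.8,-.7,z),A,15); f=rep("b")
if -(f@u)>11: move_l(bay(-29.6,-.7,z),A,15); f=rep("c")
for i in range(4): wait(.6); rep("hold")
im=np.mean([get_image("top").astype(float) for _ in range(4)],0); np.save("topd.npy",im)
im=np.mean([get_image("side").astype(float) for _ in range(4)],0); np.save("sided.npy",im)
def prof(c,f,S,l,z):
    k=get_calibration(c); g=np.load(f).mean(2).astype(np.float32); P=proj(k,[[*bay(s,l)[:2],z] for s in S]).astype(np.float32)
    return cv2.remap(g,P[:,0],P[:,1],cv2.INTER_LINEAR).ravel().astype(int).tolist()
for l in(-6,4,8): print(prof("top","topd.npy",np.arange(54,84,2.),l,36))
for l in(-10,0,10): print(prof("side","sided.npy",np.arange(-95,-77,1.5),l,9))
```

```text
a 28.51 along -10.6 lat -3.2 z 3.3 pos -34.4 -0.1 0.6 w 44.7
hold 29.48 along -10.9 lat -3.8 z 3.8 pos -34.4 -0.1 0.5 w 44.4
hold 30.44 along -10.7 lat -4.0 z 3.5 pos -34.4 -0.1 0.5 w 45.0
hold 31.41 along -10.4 lat -3.6 z 3.5 pos -34.4 -0.1 0.6 w 44.7
hold 32.38 along -10.2 lat -3.8 z 3.7 pos -34.4 -0.1 0.6 w 44.5
[96, 92, 86, 74, 45, 32, 29, 29, 29, 28, 30, 37, 50, 65, 76]
[99, 99, 96, 85, 63, 37, 32, 31, 30, 29, 30, 34, 45, 55, 59]
[98, 97, 94, 83, 52, 38, 32, 30, 30, 27, 31, 35, 45, 55, 59]
[128, 139, 151, 154, 152, 130, 94, 63, 36, 18, 15, 13]
[135, 136, 137, 120, 102, 77, 51, 33, 19, 14, 10, 10]
[126, 121, 114, 101, 86, 68, 52, 36, 24, 17, 12, 11]
```

```bash
python3 -c "
from station import *
print(sign_off())"
```

```text
the job is handed in; nothing more can be done
None
```

The new battery is in the guides and pressed on the contact block with a steady push of about 10.5 N, its tail about 5 mm clear of the screw points; I held it there for about 4 s and signed off with the gripper still holding it.

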